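# Hang the bedside soap caddy on its screw

## Task

Pick up the cream soap caddy by its teal post and hang it on the screw of the wooden board: bring its keyhole over the screw head until the back plate is flush against the board, then, still holding it, slide it down until the screw sits fully home at the top of the slot, and only then let go so that it hangs straight. Feel for the screw gently, never forcing the caddy against the board or screw (stay under 30 N), and leave the other things on the table where they are.

Things in the scene. Friction and masses are not known exactly. Their poses are not given: they have to be found in the camera images.
- caddy: Loose cream plastic soap caddy, about 0.26 kg, upright. Origin: centre of its teal post, at the underside; z up, x towards the back plate, y across. Post 12 mm (y) x 34 mm (x), top at z = 120 mm: grip it across y near the top. Back plate 110 mm wide, 130 mm tall, 5 mm thick, back face at x = +48 mm. Tray walls 22 mm high, front at x = -37 mm. Hung, its axes point as the board's.
- keyhole (a point): Centre of the wide keyhole opening, on the plate's back face (48, 0, 80 mm in the caddy's frame); axes as the caddy's. The opening is 32 mm wide (y -16 to +16 mm, lower corners cut by 6 mm), from z = 66 to 94 mm. Above it, between flat shoulders, a slot 10 mm wide runs up from z = 94 to 112 mm.
- slot_end (a point): Where the screw's axis lies in the caddy when fully home at the top of the slot, on the plate's back face (48, 0, 108.5 mm in the caddy's frame, 28.5 mm above point keyhole); axes as the caddy's.
- board: Fixed upright wooden board, 170 mm wide (y), 20 mm thick (x), 215 mm tall; foot and ribs behind it (+x). Origin: middle of its width and thickness, at the table. Front face looks along its -x (at x = -10 mm), z up. One steel screw stands straight out of the face, 170 mm above the table: shank 7 mm in diameter, 9 mm long; then the head, 14 mm in diameter, 5 mm thick.
- mark (a point): On the board's front face, midway across it, 170 mm above the table; axes as the board's. The screw was driven by eye: its axis is at this height but anywhere up to 11 mm to either side (along y), differing each time.
- lota: Bystander: steel lota (round water pot), 108 mm tall, 108 mm wide. Origin: centre of its underside.
- jar: Bystander: small brown glass jar with red cap, 48 mm wide, 62 mm tall. Origin: centre of its underside.
- peg: Bystander: pink clothes peg lying flat, 75 x 16 x 11 mm. Origin: centre of its underside.
- scratcher: Bystander: wooden back-scratcher lying along its x, 415 mm long. Origin: mid handle, underside.
- soapcase: Bystander: green soap case, shut, 77 x 110 x 37 mm. Origin: centre of its underside.
- driver: Bystander: screwdriver lying along its x. Origin: near its middle, underside.
There are look-alikes about, which are no part of the job. What is shaped like the caddy but blue or orange is not meant. Several things look just like the board: the one meant starts farthest to the robot's right.

How it is judged:
By the outcome, as a careful person would: the job done as asked, in the order asked, and still so for the second after the job is handed in, with the robot touching nothing.
It also fails if it takes over 51 s, if anything falls off the work surface, if the arm or the gripper's body presses on something with over 40 N, if the wrist force passes 120 N, or if a joint passes its speed limit or range.

## Robot

A 6-joint arm with a two-finger parallel gripper is mounted at the origin on the work surface. World frame = base frame: x ahead of the robot, y to its left, z up, the work surface at z = 0. Lengths are in m, angles in degrees, forces in N, time in s.
With the tool pointing down it reaches from about 0.35 to 0.875 m from the base axis. Payload 4.2 kg.
Tool frame: the origin (TCP) lies midway between the tips of the shut fingers; the grasp point (between the pads) lies 19 mm behind it; z points along the fingers, y is the direction in which the jaws open and shut (so a half turn about z gives the same grasp; the last joint's range is limited). The gripper opens to 87 mm and grips with 3 to 60 N. Pads are 19 mm wide; open, the fingers measure 117 mm over their backs; the gripper's body (75 mm by 190 mm) begins 51 mm behind the grasp point.
Start: joints at [83.858, 22.042, 0.453, 0, -68.411, -14.817], TCP at [0.224, 0.584, 0.223] pointing down, gripper open.
Joint ranges: [-179.83, 179.83], [-69.29, 118.12], [-61.27, 80.66], [-181.25, 117.63], [-171.15, -9.14], [-177.46, 177.46]. Speed limits (degrees/s): [159.86, 159.86, 180, 180, 180, 180].

## Interface

Orientations are given as a 3x3 rotation matrix whose columns are the frame's x, y, z axes.
In Python, from station import r gives the robot as it stands.
- The arm moves only by the tool carry_out, never from a script. Its argument "steps" is a list of rows, each a list of 2 entries, a list of its own where there are three numbers: the shift along the tool's x, y, z in cm, then the turn about the tool's z in degrees. In form: [[[x, y, z], twist], ...]. A call has 1 to 20 rows; each row is the pose to reach, as a shift and turn from the pose measured when the call began, along the tool's axes at that moment; what a row does not reach only later rows make up. A row lasts 1/10 s, in which the tool goes at most 50 mm and 8.59 degrees, less where a joint would pass 70% of its speed; a pose out of reach is approached as far as the arm can. A call with a gripper value outside its range is refused whole. "gripper" is the gripper's target within -1 to 1 (fully open at 1, half-way at 0, shut at -1), set as the call begins (left out, the last holds). The fingers move at their own pace and stop on an object; the grip force is fixed at half the most. Time passes only in rows, so rows that repeat a pose let the fingers close. It gives the time, the measured TCP pose, the force and the opening at its end, in the units of the state.
- r.sense(): the state, without advancing time (a new reading comes with each control period).
- r.capture(name): name is "scene" or "side" or "wrist"; returns the picture (400x640x3 uint8, red, green, blue); there is no depth.
- r.calibration(name): a dict with "camera_matrix" (3x3 intrinsics, pixels), "D" ([k1, k2, p1, p2, k3] as OpenCV has them; the pictures are not rectified), "world_from_camera" (4x4, takes a point from camera to world coordinates). Camera axes: x right, y up, looking along -z (the intrinsics and any distortion apply to the point x, -y, -z); pixel columns grow to the right and rows downward; lengths in m; the calibration is good to about 2 mm. A picture is of the moment at which its call begins: read the wrist's pose just before it. calibration takes no time and is no camera call; for the wrist camera it gives the pose at the moment of the call.
- r.finish_job(): hands the job in, once; it reports no verdict.
Trained networks look in the newest picture that a camera, given by its name, has taken for a name from the list of things; names that differ only in an ending like _2 or _b are one class to them, and where a whole thing is asked for, a point or a joint stands for the part that bears it (a point fixed in the world has none). Each returns a list of dicts, best first, with "confidence" (0 to 1); they miss things now and then, are a little off and sometimes report something else, mostly with a low value. They report only what shows in the picture. A call takes as long as a camera call. They do not tell look-alikes from the thing itself.
- r.cut_out(camera, target): "pixels" (400x640 bool, what is visible of it).
- r.place_of(camera, target): "centre" ([x, y, z] in m, in world coordinates, good to about 4 mm: a listed point, or the origin of a listed thing).
The state is a dict: "time_s": time; "joints": joint angles; "joint_velocities": joint speeds; "effort": joint torques, N m; "tcp_pos": TCP position; "ee_rot": TCP orientation; "wrist_force": force on the tool from outside, world axes, zero at the start; "moment": the same for the moment, N m; "gripper_width": opening from 0.0 (shut) to 1.0 (fully open).
Only numpy, scipy, OpenCV 4.12 (cv2) and the standard library are available. Lean on these libraries where they do the work, as an engineer would, in place of code of your own. Each camera call takes 0.05 s, during which the arm holds its last target. There are 200 camera calls.

## Working session

There is one attempt and no reset: what is moved stays moved. The work goes in short steps, Python scripts to look and compute and a tool call to move; the robot and the scene stay as the last step left them, time stands still between calls to the robot, and variables do not carry over. Pictures are saved under pics/ and viewed, about 8 in all and at most 12, crops included, and the job is handed in when it is done.

Besides the shell and the picture viewer there is one more tool, called after "Emit:" by a JSON object that holds its "op" and its "data". carry_out: Moves the arm, as the interface text tells. Its arguments: {"type":"object","properties":{"steps":{"type":"array","items":{"type":"array"}},"gripper":{"type":"number"}},"required":["steps"]}

```bash
mkdir -p pics; ls
python3 - <<'E'
from station import r
import cv2,numpy as np
s=r.sense();print(s)
ims=[]
for c in("scene","side"):
    im=r.capture(c);cv2.imwrite(f"pics/{c}0.png",im[:,:,::-1]);K=r.calibration(c)
    print(c,np.round(K["world_from_camera"],3).tolist())
    for t in("caddy","board","keyhole","mark","lota","jar","soapcase","driver"):
        for d in r.place_of(c,t): print(c,t,np.round(d["centre"],4),round(d["confidence"],2))
print(r.sense()["time_s"])
E
```

```text
pics
{'time_s': 0.0, 'joints': array([ 8.38580080e+01,  2.20923345e+01,  3.79275481e-01, -2.95915335e-02,
       -6.84103279e+01, -1.48172279e+01]), 'joint_velocities': array([-0.06474542, -0.02997777, -0.01414553,  0.05035834, -0.080813  ,
        0.15181689]), 'effort': array([-1.09177290e-03, -3.90674007e+01,  1.87410074e+01,  4.21977460e+00,
        1.09730315e-02, -1.95305438e-04]), 'tcp_pos': array([0.22332162, 0.58309441, 0.22143802]), 'ee_rot': array([[ 9.33767108e-01, -3.57880547e-01, -7.07883648e-04],
       [-3.57881237e-01, -9.33764774e-01, -2.08971682e-03],
       [ 8.68721826e-05,  2.20464710e-03, -9.99997566e-01]]), 'wrist_force': array([-0.80892683, -0.21770889, -0.0961363 ]), 'moment': array([ 0.00932681, -0.0119119 ,  0.0119061 ]), 'gripper_width': 0.9984823442335545}
scene [[0.441, -0.665, 0.602, 1.221], [0.897, 0.33, -0.293, -0.355], [-0.004, 0.67, 0.742, 1.058], [0.0, 0.0, 0.0, 1.0]]
scene caddy [ 0.3675 -0.208  -0.0019] 0.95
scene caddy [ 0.5463 -0.1365 -0.0012] 0.94
scene caddy [ 0.1777 -0.319   0.0014] 0.66
scene board [0.552  0.2438 0.    ] 0.78
scene board [
[... 496 characters left out ...]
.868, 0.496, 0.739], [0.0, 0.0, 0.0, 1.0]]
side caddy [ 0.3701 -0.2101  0.0005] 0.8
side caddy [ 0.5492 -0.1294 -0.0008] 0.7
side caddy [ 0.1829 -0.3184  0.0049] 0.55
side board [0.2674 0.4004 0.    ] 0.74
side board [5.553e-01 2.474e-01 3.000e-04] 0.73
side keyhole [ 0.1359 -0.3002  0.079 ] 0.88
side keyhole [ 0.4171 -0.2116  0.0833] 0.84
side keyhole [ 0.5166 -0.1027  0.0763] 0.82
side mark [0.5584 0.2359 0.1677] 0.89
side mark [0.2692 0.3875 0.1711] 0.83
side lota [ 0.7254 -0.3016 -0.0052] 0.64
side lota [4.072e-01 2.060e-02 3.000e-04] 0.34
side jar [ 0.7603 -0.0188 -0.0044] 0.8
side soapcase [ 7.387e-01  2.007e-01 -6.000e-04] 0.93
side soapcase [ 7.272e-01 -3.045e-01  2.000e-04] 0.57
0.9
```

View pics/scene0.png

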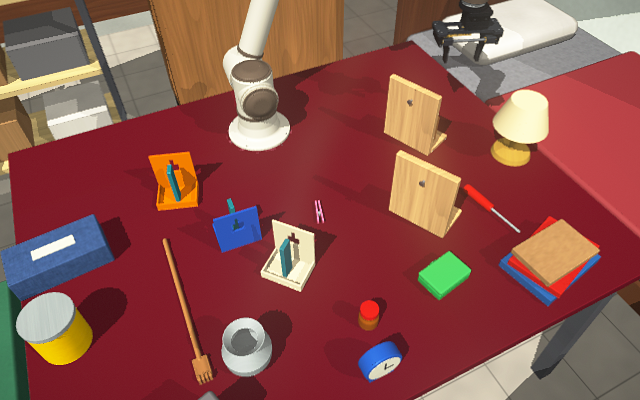

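View pics/side0.png

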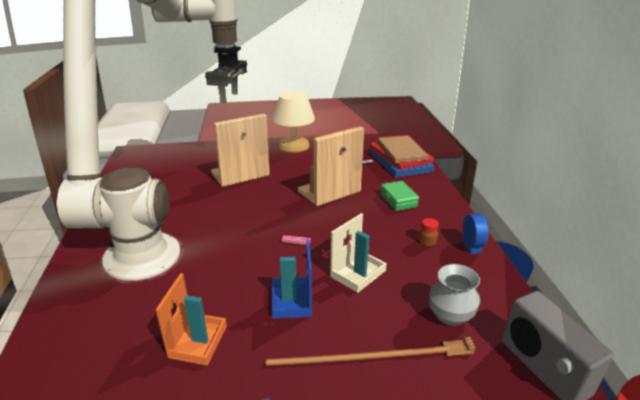

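Three caddies in the scene picture: orange (175,180), blue (237,228) and cream (288,257). The cream one is meant. The two boards are at (425,195) and (413,113). The first is at y≈0.245 and the other at y≈0.40, so the one farthest to the robot's right (lowest y) is at (425,195). I'll confirm both in one enlarged mosaic and read corners off it.

```bash
cat > h.py <<'E'
import numpy as np,cv2
from station import r
F=np.diag([1,-1,-1.])
def proj(cal,P):
    T=np.linalg.inv(cal["world_from_camera"]);p=(np.atleast_2d(P)@T[:3,:3].T+T[:3,3])@F
    return cv2.projectPoints(p.reshape(-1,1,3),np.zeros(3),np.zeros(3),np.array(cal["camera_matrix"],float),np.array(cal["D"],float))[0].reshape(-1,2)
def ray(cal,uv):
    n=cv2.undistortPoints(np.array(uv,float).reshape(-1,1,2),np.array(cal["camera_matrix"],float),np.array(cal["D"],float)).reshape(-1,2)
    W=np.array(cal["world_from_camera"]);d=(np.c_[n,np.ones(len(n))]@F)@W[:3,:3].T
    return W[:3,3],d/np.linalg.norm(d,axis=1,keepdims=True)
def pose(x,y,yaw,P,z=0):
    c,s=np.cos(yaw),np.sin(yaw);return np.array(P,float)@np.array([[c,-s,0],[s,c,0],[0,0,1]]).T+[x,y,z]
E
python3 - <<'E'
import cv2,numpy as np
o=np.zeros((600,800,3),np.uint8)
for k,(c,x,y) in enumerate([("scene",365,145),("scene",230,205),("side",275,115),("side",300,205)]):
    im=cv2.imread(f"pics/{c}0.png")[y:y+100,x:x+133]
    t=cv2.resize(im,(400,300),interpolation=cv2.INTER_CUBIC)
    o[(k//2)*300:(k//2)*300+300,(k%2)*400:(k%2)*400+400]=t
cv2.imwrite("pics/m1.png",o)
from h import r
for c in("scene","side"): print(r.calibration(c))
K=r.calibration("wrist");s=r.sense();W=np.array(K["world_from_camera"]);R=s["ee_rot"]
print("wrist cam in tool",(R.T@(W[:3,3]-s["tcp_pos"])).round(3),(R.T@W[:3,:3]).round(3).tolist(),K["camera_matrix"])
E
```

```text
{'camera_matrix': array([[497.39125701,   0.        , 325.44084353],
       [  0.        , 497.39125701, 198.021795  ],
       [  0.        ,   0.        ,   1.        ]]), 'D': array([-0.00920875,  0.        ,  0.        ,  0.        ,  0.        ]), 'world_from_camera': array([[ 0.44117223, -0.66512985,  0.60246938,  1.2208098 ],
       [ 0.89741458,  0.32978636, -0.29306658, -0.35540915],
       [-0.00375885,  0.66995764,  0.74238981,  1.0580103 ],
       [ 0.        ,  0.        ,  0.        ,  1.        ]])}
{'camera_matrix': array([[477.37097012,   0.        , 320.5183926 ],
       [  0.        , 477.37097012, 195.86428336],
       [  0.        ,   0.        ,   1.        ]]), 'D': array([-0.140033,  0.      ,  0.      ,  0.      ,  0.      ]), 'world_from_camera': array([[ 0.99199176,  0.05742664, -0.11249236,  0.33393755],
       [-0.12615934,  0.49293324, -0.86087203, -1.02624125],
       [ 0.00601423,  0.86816992,  0.49623062,  0.73899992],
       [ 0.        ,  0.        ,  0.        ,  1.        ]])}
wrist cam in tool [ 0.072 -0.    -0.162] [[0.001, 0.965, 0.262], [1.0, -0.001, -0.0], [0.0, 0.262, -0.965]] [[284.38118464   0.         321.07488747]
 [  0.         284.38118464 194.3084361 ]
 [  0.           0.           1.        ]]
```

View pics/m1.png

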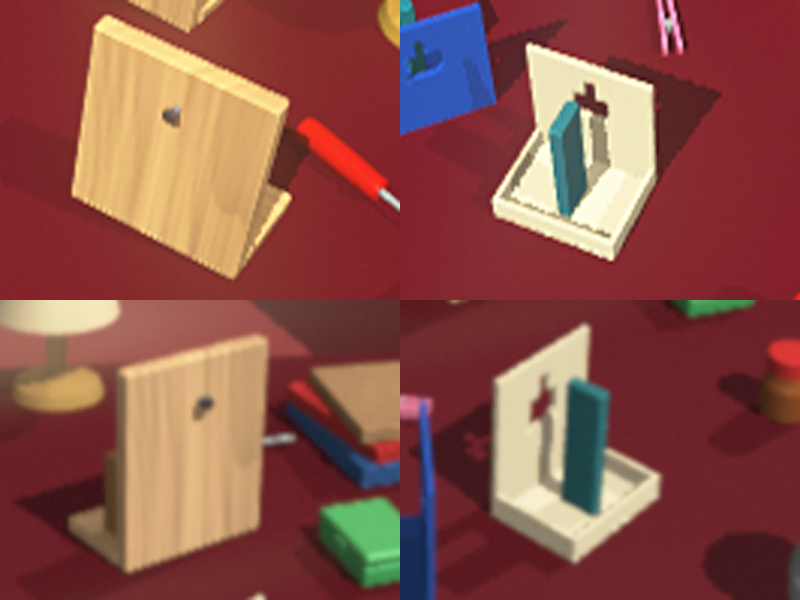

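The crops show the cream caddy, with its post at tile (565,160), and the right-hand board with a bare screw head at tile (173,115) and (205,404). Next I'll fit the poses from the corners.

Run:
```python
from h import *
from scipy.optimize import least_squares
s=133/400
off={"a":("scene",365,145,0,0),"b":("scene",230,205,400,0),"c":("side",275,115,0,300),"d":("side",300,205,400,300)}
cal={c:r.calibration(c) for c in("scene","side")}
def px(t,p): c,x,y,ox,oy=off[t];return [(p[0]-ox)*s+x-.3,(p[1]-oy)*s+y-.3]
def fit(obs,x0,nm):
    def f(q):return np.concatenate([(proj(cal[off[t][0]],pose(q[0],q[1],q[2],[P]))[0]-px(t,p)) for t,p,P in obs])
    g=least_squares(f,x0,loss="soft_l1");print(nm,g.x[:2].round(4),np.degrees(g.x[2]).round(2));print(f(g.x).reshape(-1,2).round(1).tolist());return g.x
o=.085
b=fit([("a",(93,33),(-.01,o,.215)),("a",(274,115),(-.01,-o,.215)),("a",(73,195),(-.01,o,0)),("a",(233,278),(-.01,-o,0)),
("c",(120,378),(-.01,o,.215)),("c",(266,338),(-.01,-o,.215)),("c",(127,571),(-.01,o,0)),("c",(259,526),(-.01,-o,0))],[.553,.246,2.05],"board")
k=fit([("b",(528,46),(.0455,.055,.13)),("b",(654,85),(.0455,-.055,.13)),("b",(494,208),(-.037,.055,0)),("b",(613,260),(-.037,-.055,0)),
("d",(493,381),(.0455,.055,.13)),("d",(589,326),(.0455,-.055,.13)),("d",(575,562),(-.037,.055,0)),("d",(660,490),(-.037,-.055,0))],[.548,-.133,2.3],"caddy")
# screw: head centre on x=-24mm plane front of board
for t,p in(("a",(172,115)),("c",(206,404))):
    C,d=ray(cal[off[t][0]],[px(t,p)]);c_,s_=np.cos(b[2]),np.sin(b[2]);n=np.array([c_,s_,0]);P0=pose(b[0],b[1],b[2],[[-.0225,0,.17]])[0]
    X=C+d[0]*((P0-C)@n)/(d[0]@n);print("screw",X.round(4),"y in board mm",((X-[b[0],b[1],0])@[-s_,c_,0]*1e3).round(2))
S=r.sense();R=S["ee_rot"];print("tool yaw(x)",np.degrees(np.arctan2(R[1,0],R[0,0])))
for z in(.24,.089):print(z,"shift cm",(R.T@(np.array([k[0],k[1],z])-S["tcp_pos"])*100).round(2))
```

```text
board [0.5511 0.2469] 116.93
[[-0.0, -2.4], [1.9, -0.1], [-1.1, 0.2], [-0.1, 1.5], [1.2, -1.2], [0.2, -0.1], [-1.2, 0.7], [-0.7, 0.5]]
caddy [ 0.5467 -0.1348] 130.06
[[0.3, 0.1], [-0.3, 1.5], [0.5, 2.4], [0.4, 0.4], [0.5, 0.0], [-1.3, -0.3], [-1.2, -0.2], [-1.4, 2.0]]
screw [0.5639 0.2282 0.174 ] y in board mm -2.99
screw [0.5635 0.228  0.1681] y in board mm -2.53
tool yaw(x) -20.95657847589237
0.24 shift cm [55.87 55.54 -1.75]
0.089 shift cm [55.87 55.54 13.35]
```

Emit:
{"op": "carry_out", "data": {"steps": [[[0,0,-5],0],[[0,0,-10],0],[[55.9,55.5,-10],29],[[55.9,55.5,-10],29],[[55.9,55.5,-10],29],[[55.9,55.5,-10],29],[[55.9,55.5,-10],29],[[55.9,55.5,-10],29],[[55.9,55.5,-10],29],[[55.9,55.5,-10],29],[[55.9,55.5,-10],29],[[55.9,55.5,-10],29],[[55.9,55.5,-10],29],[[55.9,55.5,-10],29],[[55.9,55.5,-10],29],[[55.9,55.5,-10],29],[[55.9,55.5,-10],29],[[55.9,55.5,-10],29],[[55.9,55.5,-5],29],[[55.9,55.5,-2],29]], "gripper": 1}}

```text
time_s: 2.9
tcp_pos: [0.5462, -0.1357, 0.2397]
ee_rot: [[0.641, -0.768, -0.003], [-0.768, -0.641, 0.001], [-0.003, 0.001, -1.0]]
wrist_force: [-0.1, -0.2, -1.2]
gripper_width: 1.001
```

Run:
```python
from h import *
S=r.sense();cal=r.calibration("wrist");im=r.capture("wrist")
print(S["time_s"],S["tcp_pos"],S["joints"].round(1));R=S["ee_rot"];print(np.degrees(np.arctan2(R[1,0],R[0,0])))
for t in("caddy","keyhole"):
    for d in r.place_of("wrist",t):print(t,d["centre"],d["confidence"])
P=pose(.5467,-.1348,np.radians(130.06),[[.017*a,.006*b,.12] for a,b in((1,1),(1,-1),(-1,-1),(-1,1))]+[[x,.055*b,.13] for x in (.043,.048) for b in(1,-1)])
uv=proj(cal,P);print(uv.round(1).tolist())
u0,v0=uv.mean(0).astype(int);u0=np.clip(u0-100,0,440);v0=np.clip(v0-75,0,250)
c=cv2.resize(im[v0:v0+150,u0:u0+200,::-1],(800,600),interpolation=cv2.INTER_CUBIC)
for p in uv: cv2.circle(c,tuple(int(z) for z in (p-[u0,v0]+.5)*4),3,(0,0,255),1)
cv2.imwrite("pics/w1.png",c);print(u0,v0)
```

```text
2.9 [ 0.5461967  -0.1357435   0.23966892] [  2.5  15.4  -6.7  -0.1 -68.   37.4]
-50.15248496006061
caddy [0.3749, -0.2056, 0.0016] 0.82
keyhole [0.5196, -0.098, 0.0811] 0.61
keyhole [0.4217, -0.2102, 0.0739] 0.6
[[326.1, 205.5], [314.6, 205.6], [314.3, 173.4], [326.2, 173.4], [373.7, 232.4], [267.1, 232.7], [373.5, 236.8], [267.3, 237.1]]
220 137
```

View pics/w1.png

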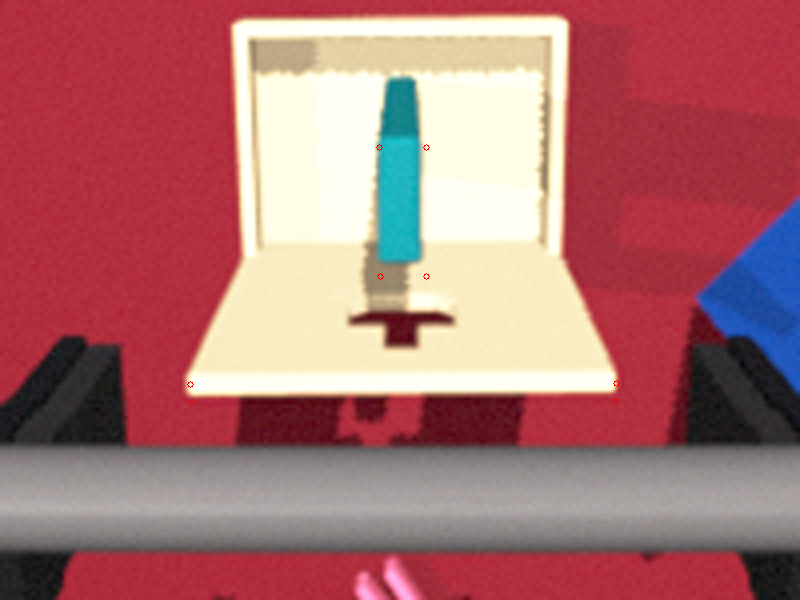

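The wrist crop shows the cream caddy. The post top is at crop (400,200), about 2 mm nearer the camera than the model, and the yaw matches to about 0.3°. I'll correct for that, go down and grip.

Emit:
{"op": "carry_out", "data": {"steps": [[[0.2,-0.1,4],0],[[0.2,-0.1,8],0],[[0.2,-0.1,12],0],[[0.2,-0.1,14],0],[[0.2,-0.1,15],0],[[0.2,-0.1,15],0],[[0.2,-0.1,15],0]], "gripper": 1}}

```text
time_s: 3.75
tcp_pos: [0.5494, -0.1359, 0.0934]
ee_rot: [[0.644, -0.765, -0.0], [-0.765, -0.644, -0.001], [0.001, 0.001, -1.0]]
wrist_force: [0.7, -0.7, 0.9]
gripper_width: 1.002
```

Emit:
{"op": "carry_out", "data": {"steps": [[[0,0,0],0],[[0,0,0],0],[[0,0,0],0],[[0,0,0],0],[[0,0,0],0],[[0,0,0],0],[[0,0,0],0],[[0,0,0],0]], "gripper": -1}}

```text
time_s: 4.55
tcp_pos: [0.5494, -0.1359, 0.0933]
ee_rot: [[0.644, -0.765, -0.0], [-0.765, -0.644, -0.001], [0.001, 0.001, -1.0]]
wrist_force: [0.0, 0.2, -0.5]
gripper_width: 0.356
```

Emit:
{"op": "carry_out", "data": {"steps": [[[0,0,0.4],0],[[0,0,0.4],0],[[0,0,0.4],0],[[0,0,0.4],0],[[0,0,0.4],0],[[0,0,0.4],0]], "gripper": -1}}

```text
time_s: 5.15
tcp_pos: [0.5491, -0.1358, 0.0889]
ee_rot: [[0.644, -0.765, -0.001], [-0.765, -0.644, -0.001], [0.0, 0.001, -1.0]]
wrist_force: [-0.2, -0.6, -3.1]
gripper_width: 0.137
```

Emit:
{"op": "carry_out", "data": {"steps": [[[0,0,-2],0],[[0,0,-5],0],[[0,0,-9],0],[[-3,-4,-9],2],[[-6,-8,-9],5],[[-9,-12,-9],8],[[-12,-16,-9],11],[[-15,-20,-9],13.2],[[-17.6,-22.4,-9],13.2],[[-17.6,-22.4,-9],13.2],[[-17.6,-22.4,-9],13.2],[[-17.6,-22.4,-9],13.2]]}}

```text
time_s: 6.35
tcp_pos: [0.6068, 0.1423, 0.1782]
ee_rot: [[0.451, -0.892, -0.002], [-0.892, -0.451, -0.001], [0.0, 0.003, -1.0]]
wrist_force: [0.0, -0.1, -2.6]
gripper_width: 0.132
```

Run:
```python
from h import *
S=r.sense();R=S["ee_rot"];print(S["time_s"],S["tcp_pos"],np.degrees(np.arctan2(R[1,0],R[0,0])),S["wrist_force"])
o=np.zeros((600,800,3),np.uint8);B=(.5511,.2469,np.radians(116.93))
mk=pose(*B,[[-.0225,-.0028,.17],[-.01,.085,.215],[-.01,-.085,.215]])
yaw=np.arctan2(R[1,0],R[0,0])+np.pi
cd=pose(*S["tcp_pos"][:2],yaw,[[.043,.055,.13],[.043,-.055,.13],[.048,.055,.13],[.048,-.055,.13],[.048,.005,.112],[.048,-.005,.112]],z=S["tcp_pos"][2]-.0889)
for k,(c,u0,v0,w) in enumerate((("scene",355,140,133),("side",290,100,133),("wrist",220,200,200))):
    cal=r.calibration(c);im=r.capture(c)[:,:,::-1].copy();cv2.imwrite(f"pics/{c}2.png",im)
    h=w*3//4;f=400/w;t=cv2.resize(im[v0:v0+h,u0:u0+w],(400,300),interpolation=cv2.INTER_CUBIC)
    for P,col in((mk,(0,0,255)),(cd,(255,0,0))):
        for p in proj(cal,P):cv2.circle(t,tuple(int(z) for z in (p-[u0,v0]+.5)*f),2,col,1)
    o[(k//2)*300:(k//2)*300+300,(k%2)*400:(k%2)*400+400]=t
cv2.imwrite("pics/m2.png",o)
```

```text
6.35 [0.60679674 0.14227003 0.17816764] -63.16922586236713 [ 0.03883846 -0.10372161 -2.57765744]
```

View pics/m2.png

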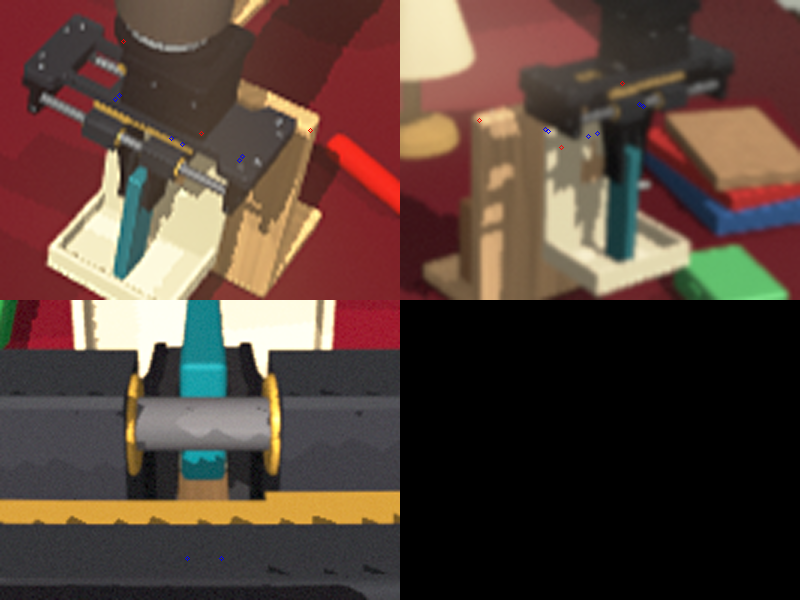

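The gripper now hides the screw from every camera, so the rest goes by the fit plus touch. Tool −x points towards the board. The gap is about 60 mm, and the screw head should meet the plate plane at about 36 mm.

Emit:
{"op": "carry_out", "data": {"steps": [[[-1,0,0],0],[[-2,0,0],0],[[-2.8,0,0],0],[[-3.1,0,0],0],[[-3.1,0,0],0]]}}

```text
time_s: 7.0
tcp_pos: [0.5929, 0.1703, 0.1788]
ee_rot: [[0.452, -0.892, -0.001], [-0.892, -0.452, -0.001], [0.0, 0.001, -1.0]]
wrist_force: [-0.0, 0.5, -2.9]
gripper_width: 0.132
```

Emit:
{"op": "carry_out", "data": {"steps": [[[-0.1,0,0],0],[[-0.2,0,0],0],[[-0.3,0,0],0],[[-0.4,0,0],0]]}}

```text
time_s: 7.4
tcp_pos: [0.5911, 0.1738, 0.1788]
ee_rot: [[0.451, -0.892, -0.001], [-0.892, -0.451, -0.001], [0.0, 0.001, -1.0]]
wrist_force: [0.6, -0.9, -3.9]
gripper_width: 0.135
```

Emit:
{"op": "carry_out", "data": {"steps": [[[-0.1,0,0],0],[[-0.2,0,0],0],[[-0.3,0,0],0]]}}

```text
time_s: 7.7
tcp_pos: [0.5898, 0.1765, 0.1787]
ee_rot: [[0.451, -0.892, -0.001], [-0.892, -0.451, -0.001], [0.0, 0.001, -1.0]]
wrist_force: [-0.1, -0.6, -4.0]
gripper_width: 0.134
```

Emit:
{"op": "carry_out", "data": {"steps": [[[-0.1,0,0],0],[[-0.2,0,0],0],[[-0.3,0,0],0]]}}

```text
time_s: 8.0
tcp_pos: [0.5884, 0.1792, 0.1787]
ee_rot: [[0.451, -0.892, -0.001], [-0.892, -0.451, -0.001], [0.0, 0.001, -1.0]]
wrist_force: [-0.7, -0.8, -3.6]
gripper_width: 0.137
```

Emit:
{"op": "carry_out", "data": {"steps": [[[-0.1,0,0],0],[[-0.2,0,0],0],[[-0.3,0,0],0]]}}

```text
time_s: 8.3
tcp_pos: [0.587, 0.182, 0.1787]
ee_rot: [[0.451, -0.892, -0.001], [-0.892, -0.451, -0.001], [0.0, 0.001, -1.0]]
wrist_force: [0.4, 0.1, -3.1]
gripper_width: 0.14
```

Emit:
{"op": "carry_out", "data": {"steps": [[[-0.1,0,0],0],[[-0.2,0,0],0],[[-0.3,0,0],0]]}}

```text
time_s: 8.6
tcp_pos: [0.5856, 0.1848, 0.1787]
ee_rot: [[0.451, -0.892, -0.001], [-0.892, -0.451, -0.001], [0.0, 0.001, -1.0]]
wrist_force: [0.5, -0.1, -2.8]
gripper_width: 0.134
```

Emit:
{"op": "carry_out", "data": {"steps": [[[-0.1,0,0],0],[[-0.2,0,0],0],[[-0.3,0,0],0]]}}

```text
time_s: 8.9
tcp_pos: [0.5842, 0.1875, 0.1787]
ee_rot: [[0.451, -0.892, -0.001], [-0.892, -0.451, -0.001], [0.0, 0.001, -1.0]]
wrist_force: [-0.1, 0.6, -3.1]
gripper_width: 0.134
```

Emit:
{"op": "carry_out", "data": {"steps": [[[-0.1,0,0],0],[[-0.2,0,0],0],[[-0.3,0,0],0],[[-0.4,0,0],0]]}}

```text
time_s: 9.3
tcp_pos: [0.5823, 0.1911, 0.1787]
ee_rot: [[0.451, -0.892, -0.001], [-0.892, -0.451, -0.001], [0.0, 0.001, -1.0]]
wrist_force: [0.1, -0.3, -3.4]
gripper_width: 0.137
```

Emit:
{"op": "carry_out", "data": {"steps": [[[-0.1,0,0],0],[[-0.2,0,0],0]]}}

```text
time_s: 9.5
tcp_pos: [0.5814, 0.193, 0.1787]
ee_rot: [[0.451, -0.892, -0.001], [-0.892, -0.451, -0.001], [0.0, 0.001, -1.0]]
wrist_force: [0.3, 0.1, -2.5]
gripper_width: 0.131
```

Emit:
{"op": "carry_out", "data": {"steps": [[[-0.05,0,0],0],[[-0.1,0,0],0],[[-0.15,0,0],0]]}}

```text
time_s: 9.8
tcp_pos: [0.5813, 0.1937, 0.1788]
ee_rot: [[0.452, -0.892, -0.0], [-0.892, -0.452, -0.002], [0.002, 0.001, -1.0]]
wrist_force: [3.6, -4.2, -4.6]
gripper_width: 0.136
```

Run:
```python
from station import r
import numpy as np
S=r.sense();R=S["ee_rot"];print(R.T@S["wrist_force"],R.T@S["moment"],S["tcp_pos"],np.degrees(np.arctan2(R[1,0],R[0,0])))
```

```text
[ 5.39606854 -1.29063747  4.636121  ] [ 0.53274463  1.58513714 -0.15882183] [0.5812843  0.1937278  0.17876374] -63.149896812747464
```

Emit:
{"op": "carry_out", "data": {"steps": [[[-0.03,0,0],0],[[-0.06,0,0],0],[[-0.06,0,0],0]]}}

```text
time_s: 10.1
tcp_pos: [0.5813, 0.1937, 0.1788]
ee_rot: [[0.452, -0.892, 0.0], [-0.892, -0.452, -0.003], [0.003, 0.001, -1.0]]
wrist_force: [2.5, -4.1, -4.0]
gripper_width: 0.135
```

Run:
```python
from station import r
import numpy as np
S=r.sense();R=S["ee_rot"];print(R.T@S["wrist_force"],R.T@S["moment"],S["tcp_pos"],np.degrees(np.arctan2(R[1,0],R[0,0])))
```

```text
[ 4.78801551 -0.33635738  3.97859971] [ 0.36140367  1.40596325 -0.12504744] [0.58131447 0.19371656 0.17876867] -63.14885577579879
```

Emit:
{"op": "carry_out", "data": {"steps": [[[0,0,0],-0.4],[[0,0,0],-0.8],[[0,0,0],-0.8]]}}

```text
time_s: 10.4
tcp_pos: [0.5814, 0.1937, 0.1788]
ee_rot: [[0.464, -0.886, 0.0], [-0.886, -0.464, -0.003], [0.003, 0.001, -1.0]]
wrist_force: [3.2, -3.4, -4.3]
gripper_width: 0.133
```

```bash
cat > s.py <<'E'
from station import r
import numpy as np
S=r.sense();R=S["ee_rot"];p=S["tcp_pos"]-[.5511,.2469,0];c,s=np.cos(np.radians(116.93)),np.sin(np.radians(116.93))
print("F",(R.T@S["wrist_force"]).round(1),"M",(R.T@S["moment"]).round(2),"board x,y,z mm",np.round([(c*p[0]+s*p[1])*1e3,(-s*p[0]+c*p[1])*1e3,p[2]*1e3],1),"yaw",np.degrees(np.arctan2(R[1,0],R[0,0])).round(2),S["time_s"])
E
python3 s.py
```

```text
F [ 4.5 -1.2  4.3] M [0.33 0.92 0.21] board x,y,z mm [-61.2  -2.9 178.8] yaw -62.38 10.4
```

Emit:
{"op": "carry_out", "data": {"steps": [[[0.1,0,0],0.5],[[0.1,0.2,0],0.5],[[0.1,0.4,0],0.5],[[0.1,0.6,0],0.5],[[0.1,0.8,0],0.5],[[0.1,0.9,0],0.5],[[0.1,0.9,0],0.5]]}}

```text
time_s: 11.1
tcp_pos: [0.5738, 0.1886, 0.1789]
ee_rot: [[0.456, -0.89, 0.0], [-0.89, -0.456, -0.003], [0.003, 0.001, -1.0]]
wrist_force: [-0.3, -0.4, -2.9]
gripper_width: 0.132
```

```bash
python3 s.py
```

```text
F [0.2 0.5 2.9] M [ 0.03  0.01 -0.05] board x,y,z mm [-62.2   6.2 178.9] yaw -62.88 11.1
```

Emit:
{"op": "carry_out", "data": {"steps": [[[0,0.1,0],0],[[0,0.15,0],0]]}}

```text
time_s: 11.3
tcp_pos: [0.5723, 0.1879, 0.1789]
ee_rot: [[0.456, -0.89, 0.0], [-0.89, -0.456, -0.003], [0.002, 0.001, -1.0]]
wrist_force: [0.1, 0.4, -3.1]
gripper_width: 0.134
```

```bash
python3 s.py
```

```text
F [-0.3 -0.3  3.1] M [0.02 0.01 0.02] board x,y,z mm [-62.2   7.8 178.9] yaw -62.88 11.3
```

Emit:
{"op": "carry_out", "data": {"steps": [[[0,0.1,0],0],[[0,0.15,0],0]]}}

```text
time_s: 11.5
tcp_pos: [0.5711, 0.1873, 0.1789]
ee_rot: [[0.456, -0.89, 0.001], [-0.89, -0.456, -0.002], [0.002, 0.0, -1.0]]
wrist_force: [-0.6, 0.8, -4.2]
gripper_width: 0.135
```

```bash
python3 s.py
```

```text
F [-1.   0.1  4.2] M [0.23 0.06 0.11] board x,y,z mm [-62.2   9.2 178.9] yaw -62.89 11.5
```

Emit:
{"op": "carry_out", "data": {"steps": [[[0,0.06,0],0],[[0,0.1,0],0]]}}

```text
time_s: 11.7
tcp_pos: [0.5708, 0.1872, 0.179]
ee_rot: [[0.456, -0.89, 0.002], [-0.89, -0.456, -0.001], [0.002, -0.002, -1.0]]
wrist_force: [2.5, 1.5, -4.6]
gripper_width: 0.136
```

```bash
python3 s.py
```

```text
F [-0.2 -2.9  4.6] M [0.87 0.1  0.1 ] board x,y,z mm [-62.1   9.4 179. ] yaw -62.89 11.7
```

Emit:
{"op": "carry_out", "data": {"steps": [[[0,0.06,0],0],[[0,0.1,0],0]]}}

```text
time_s: 11.9
tcp_pos: [0.5706, 0.1872, 0.179]
ee_rot: [[0.455, -0.89, 0.004], [-0.89, -0.455, -0.0], [0.002, -0.004, -1.0]]
wrist_force: [3.3, 1.1, -5.9]
gripper_width: 0.132
```

```bash
python3 s.py
```

```text
F [ 0.5 -3.4  6. ] M [1.2  0.18 0.14] board x,y,z mm [-62.1   9.6 179. ] yaw -62.91 11.9
```

The +y side of the opening touches the shank at y≈9.1 mm, which puts the screw at about −3.4 mm; vision gave −2.8. I'll feel the other side too, expecting contact at about −15.9.

Emit:
{"op": "carry_out", "data": {"steps": [[[0,-0.3,0],0],[[0,-0.7,0],0],[[0,-1.1,0],0],[[0,-1.5,0],0],[[0,-1.9,0],0],[[0,-2.2,0],0],[[0,-2.4,0],0],[[0,-2.4,0],0]]}}

```text
time_s: 12.7
tcp_pos: [0.5922, 0.1982, 0.179]
ee_rot: [[0.455, -0.89, 0.004], [-0.89, -0.455, -0.0], [0.002, -0.003, -1.0]]
wrist_force: [-0.1, 0.4, -3.3]
gripper_width: 0.135
```

```bash
python3 s.py
```

```text
F [-0.4 -0.1  3.3] M [ 0.04 -0.02  0.02] board x,y,z mm [-62.  -14.6 179. ] yaw -62.91 12.7
```

Emit:
{"op": "carry_out", "data": {"steps": [[[0,-0.05,0],0],[[0,-0.1,0],0]]}}

```text
time_s: 12.9
tcp_pos: [0.593, 0.1986, 0.179]
ee_rot: [[0.455, -0.89, 0.004], [-0.89, -0.455, -0.0], [0.002, -0.003, -1.0]]
wrist_force: [0.2, 0.1, -2.6]
gripper_width: 0.135
```

```bash
python3 s.py
```

```text
F [-0.  -0.2  2.6] M [ 0.09  0.07 -0.02] board x,y,z mm [-62.  -15.5 179. ] yaw -62.91 12.9
```

Emit:
{"op": "carry_out", "data": {"steps": [[[0,-0.05,0],0],[[0,-0.1,0],0]]}}

```text
time_s: 13.1
tcp_pos: [0.5935, 0.1989, 0.1789]
ee_rot: [[0.456, -0.89, 0.003], [-0.89, -0.456, -0.001], [0.002, -0.002, -1.0]]
wrist_force: [-0.4, -0.2, -2.8]
gripper_width: 0.135
```

```bash
python3 s.py
```

```text
F [-0.   0.4  2.8] M [-0.28 -0.02 -0.07] board x,y,z mm [-62.  -16.1 178.9] yaw -62.9 13.1
```

Contact at −16.0, so the screw is at y ≈ −3.4 mm. Now centring on it and closing to the board.

Emit:
{"op": "carry_out", "data": {"steps": [[[0,0.3,0],0],[[0,0.7,0],0],[[0,1.1,0],0],[[0,1.27,0],0],[[0,1.27,0],0],[[-0.05,1.27,0],0],[[-0.1,1.27,0],0],[[-0.12,1.27,0],0]]}}

```text
time_s: 13.9
tcp_pos: [0.582, 0.194, 0.179]
ee_rot: [[0.456, -0.89, 0.003], [-0.89, -0.456, -0.001], [0.003, -0.002, -1.0]]
wrist_force: [1.7, -0.5, -2.9]
gripper_width: 0.13
```

```bash
python3 s.py
```

```text
F [ 1.2 -1.3  2.9] M [ 0.12  0.53 -0.02] board x,y,z mm [-61.1  -3.6 179. ] yaw -62.9 13.9
```

Emit:
{"op": "carry_out", "data": {"steps": [[[0,0,0.3],0],[[0,0,0.6],0],[[0,0,0.9],0],[[0,0,0.9],0]]}}

```text
time_s: 14.3
tcp_pos: [0.5818, 0.1938, 0.1692]
ee_rot: [[0.456, -0.89, 0.003], [-0.89, -0.456, -0.002], [0.003, -0.001, -1.0]]
wrist_force: [0.4, -0.4, -3.9]
gripper_width: 0.137
```

```bash
python3 s.py
```

```text
F [ 0.5 -0.2  3.9] M [ 0.07  0.29 -0.05] board x,y,z mm [-61.2  -3.4 169.2] yaw -62.9 14.3
```

Emit:
{"op": "carry_out", "data": {"steps": [[[0,0,0.1],0],[[0,0,0.2],0],[[0,0,0.3],0]]}}

```text
time_s: 14.6
tcp_pos: [0.5819, 0.1938, 0.1662]
ee_rot: [[0.456, -0.89, 0.003], [-0.89, -0.456, -0.002], [0.003, -0.001, -1.0]]
wrist_force: [0.9, -0.4, -2.4]
gripper_width: 0.137
```

```bash
python3 s.py
```

```text
F [ 0.7 -0.6  2.4] M [-0.01  0.15 -0.01] board x,y,z mm [-61.2  -3.4 166.2] yaw -62.9 14.6
```

Emit:
{"op": "carry_out", "data": {"steps": [[[0,0,0.2],0],[[0,0,0.4],0],[[0,0,0.6],0],[[0,0,0.6],0]]}}

```text
time_s: 15.0
tcp_pos: [0.5817, 0.1938, 0.1598]
ee_rot: [[0.456, -0.89, 0.002], [-0.89, -0.456, -0.002], [0.003, -0.001, -1.0]]
wrist_force: [1.0, -0.1, -3.2]
gripper_width: 0.14
```

```bash
python3 s.py
```

```text
F [ 0.5 -0.9  3.2] M [ 0.06  0.23 -0.02] board x,y,z mm [-61.3  -3.2 159.8] yaw -62.9 15.0
```

Emit:
{"op": "carry_out", "data": {"steps": [[[0,0,0.2],0],[[0,0,0.4],0],[[0,0,0.6],0],[[0,0,0.6],0]]}}

```text
time_s: 15.4
tcp_pos: [0.5816, 0.1937, 0.1533]
ee_rot: [[0.456, -0.89, 0.002], [-0.89, -0.456, -0.002], [0.003, -0.0, -1.0]]
wrist_force: [0.1, -0.5, -3.0]
gripper_width: 0.138
```

```bash
python3 s.py
```

```text
F [0.5 0.2 3. ] M [0.07 0.17 0.02] board x,y,z mm [-61.3  -3.1 153.3] yaw -62.9 15.4
```

Emit:
{"op": "carry_out", "data": {"steps": [[[0,0,0.1],0],[[0,0,0.15],0],[[0,0,0.15],0]]}}

```text
time_s: 15.7
tcp_pos: [0.5816, 0.1937, 0.1517]
ee_rot: [[0.455, -0.89, 0.002], [-0.89, -0.455, -0.002], [0.003, -0.0, -1.0]]
wrist_force: [0.0, -2.5, -3.3]
gripper_width: 0.133
```

```bash
python3 s.py
```

```text
F [2.2 1.1 3.3] M [ 0.05  0.25 -0.  ] board x,y,z mm [-61.3  -3.1 151.7] yaw -62.91 15.7
```

Emit:
{"op": "carry_out", "data": {"steps": [[[0,0,0.05],0],[[0,0,0.1],0],[[0,0,0.1],0]]}}

```text
time_s: 16.0
tcp_pos: [0.5816, 0.1937, 0.1509]
ee_rot: [[0.456, -0.89, 0.002], [-0.89, -0.456, -0.002], [0.003, -0.0, -1.0]]
wrist_force: [-0.4, 0.5, -2.7]
gripper_width: 0.134
```

```bash
python3 s.py
```

```text
F [-0.6  0.2  2.7] M [ 0.02  0.12 -0.06] board x,y,z mm [-61.2  -3.1 150.9] yaw -62.9 16.0
```

Emit:
{"op": "carry_out", "data": {"steps": [[[0,0,0.05],0],[[0,0,0.08],0],[[0,0,0.08],0]]}}

```text
time_s: 16.3
tcp_pos: [0.5817, 0.1938, 0.1506]
ee_rot: [[0.456, -0.89, 0.002], [-0.89, -0.456, -0.002], [0.003, -0.001, -1.0]]
wrist_force: [-0.8, -1.2, 1.6]
gripper_width: 0.135
```

```bash
python3 s.py
```

```text
F [ 0.7  1.3 -1.6] M [-0.27 -0.14 -0.03] board x,y,z mm [-61.2  -3.2 150.6] yaw -62.89 16.3
```

The screw is home: upward contact at z=150.6 against 150.4 predicted. A light press to seat it flush, then release.

Emit:
{"op": "carry_out", "data": {"steps": [[[-0.04,0,0.02],0],[[-0.06,0,0.02],0],[[-0.06,0,0.02],0]]}}

```text
time_s: 16.6
tcp_pos: [0.5817, 0.1939, 0.1507]
ee_rot: [[0.456, -0.89, 0.003], [-0.89, -0.456, -0.003], [0.004, -0.001, -1.0]]
wrist_force: [-0.1, -3.3, 0.2]
gripper_width: 0.136
```

```bash
python3 s.py
```

```text
F [ 2.8  1.6 -0.2] M [-0.23  0.66 -0.06] board x,y,z mm [-61.1  -3.2 150.7] yaw -62.9 16.6
```

Emit:
{"op": "carry_out", "data": {"steps": [[[0,0,0],0],[[0,0,0],0],[[0,0,0],0],[[0,0,0],0],[[0,0,0],0],[[0,0,0],0],[[0,0,0],0],[[0,0,0],0],[[0,0,0],0],[[0,0,0],0],[[0,0,0],0],[[0,0,0],0]], "gripper": 1}}

```text
time_s: 17.8
tcp_pos: [0.5816, 0.1938, 0.1506]
ee_rot: [[0.456, -0.89, 0.003], [-0.89, -0.456, -0.003], [0.004, -0.001, -1.0]]
wrist_force: [-0.6, -0.9, -0.3]
gripper_width: 0.993
```

Emit:
{"op": "carry_out", "data": {"steps": [[[0,0,-1],0],[[0,0,-3],0],[[0,0,-6],0],[[0,0,-10],0],[[4,0,-14],0],[[8,0,-15],0],[[12,0,-15],0],[[16,0,-15],0],[[16,5,-15],0],[[16,10,-15],0],[[16,15,-15],0],[[16,20,-15],0],[[16,20,-15],0]]}}

```text
time_s: 19.1
tcp_pos: [0.4711, -0.0415, 0.3025]
ee_rot: [[0.454, -0.891, 0.003], [-0.891, -0.454, -0.002], [0.003, -0.002, -1.0]]
wrist_force: [0.7, 1.4, -0.5]
gripper_width: 1.005
```

Run:
```python
from h import *
import s
o=np.zeros((300,800,3),np.uint8);B=(.5511,.2469,np.radians(116.93))
for k,(c,u0,v0,w) in enumerate((("scene",355,145,133),("side",275,115,133))):
    cal=r.calibration(c);im=r.capture(c)[:,:,::-1].copy()
    for d in r.place_of(c,"caddy"):
        p=np.array(d["centre"])-[B[0],B[1],0];print(c,np.round(d["centre"],4),round(d["confidence"],2))
    o[:,k*400:k*400+400]=cv2.resize(im[v0:v0+100,u0:u0+w],(400,300),interpolation=cv2.INTER_CUBIC)
print("expected",pose(*B,[[-.058,-.0034,.0615]]))
cv2.imwrite("pics/m3.png",o)
```

```text
F [-0.9 -1.3  0.5] M [ 0.2   0.03 -0.06] board x,y,z mm [-220.9  201.9  302.5] yaw -63.02 19.1
scene [ 0.367  -0.2067  0.    ] 0.88
scene [0.5787 0.19   0.0585] 0.6
scene [ 0.1747 -0.3168 -0.0011] 0.56
side [ 0.3706 -0.2082 -0.0021] 0.98
side [ 0.1838 -0.3161  0.0046] 0.78
side [0.5805 0.1983 0.0608] 0.56
expected [[0.5803996  0.19672936 0.0615    ]]
```

View pics/m3.png

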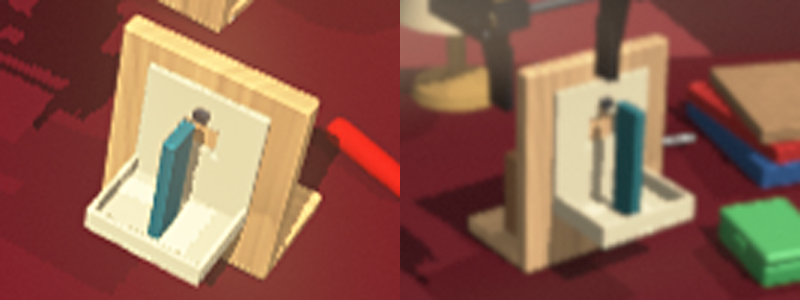

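The final pictures show the caddy hanging straight and flat on the right board. The screw head is at the top of the slot (tile (200,115) and (605,103)), and the gripper is clear.

```bash
python3 -c "
from station import r
print(r.finish_job())"
```

```text
the job is handed in; nothing more can be done
None
```

The cream caddy is hanging on the screw of the right-hand board, and I handed the job in at about 19 s of the 51 s allowed.

- **Finding the screw:** I gripped the caddy by its post and brought the keyhole over the screw head until the back plate touched the board. I felt the shank on both sides of the opening. That put the screw 3.4 mm off the board's middle; the camera estimate was 2.8 mm.
- **Hanging it:** I centred on the screw and slid the caddy down until it took the weight. The tool stopped at z = 150.6 mm, against 150.4 mm expected. Then I pressed lightly to seat it flush, let go and backed away.
- **Forces:** the readings at the end of each move stayed around 7 N or less.
- **Last checks:** the final pictures show it straight and flat on the board with the screw at the top of the slot. The networks place it about 2–7 mm from where it should be: 2 mm in the side view and 7 mm in the scene view, which is more than their stated 4 mm.
- **Not checked:** I didn't measure the other things on the table again. None of the moves showed unexpected contact.

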